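Lock the length stop by feeling for the hidden pin hole

TASK

Lock the length stop on the table: take the slim pin with the round knob from the wooden rack, put it down through the collar of the stop's sliding cover plate, and with the pin tip lightly on the bar underneath slide pin and plate along the slot until the tip drops into the bar's hidden hole. Push the pin fully home, upright, and let go. Never force it (a light press of some 5 to 10 N is plenty, 40 N is too much), and leave the other pin and the loose tools as they are.

Things in the scene. Friction and masses are not known exactly. Their poses are not given: they have to be found in the camera images.
- slim_pin: the pin to use: steel shank 10 mm thick and 42 mm long (last 3 mm chamfered to 6 mm), then a steel shoulder 24 mm wide and 6 mm high, then a round black knob 22 mm wide and 36 mm high; 84 mm overall, 0.13 kg. Origin at the centre of the tip, z up to the knob, which spans z = 48 to 84 mm. It hangs by its shoulder in one of the rack's two holes.
- thick_pin: the other pin, not to be used: same lengths, but shank 13.5 mm diameter (too thick for the collar) and a square black knob 22 x 22 mm. Origin at the tip, z up. It stands in the rack's other hole.
- rack: wooden block, fixed, 56 x 150 x 50 mm (x, y, z), origin at the centre of its underside; two round holes of 15.5 mm, 46 mm deep, at y = -40 and +40 mm, a pin in each, which place is which varies.
- stop: the length stop, fixed: a metal channel on a 100 x 250 x 8 mm base plate, body 59 mm wide and 47 mm high, origin at the centre of its underside, y along the channel, z up. A slot 16 mm wide (y = -48 to +48 mm) in its 6 mm thick top (z = 32 to 38 mm) is hidden by the cover plate. The bar lies under it; its cross plate, 50 mm high, sticks out at the +y end.
- bar_face (a point): fixed point of the stop on the upper face of the bar inside, under the slot's middle (x = y = 0, z = 30 mm); axes as the stop's. The bar is clamped and does not move. On the centre line, somewhere from 8 mm to the -y side to 30 mm to the +y side of this point, the bar has one round 13 mm hole, 18 mm deep, 1 mm chamfer. Where is not known and cannot be seen.
- cover (a joint): position of the sliding cover plate along the stop's +y, m, travel -0.036 to +0.036; at the start it is parked near the -y end (-0.036 to -0.028), where the hole is not under it. It slides with about 1 N of friction and stays where it is left. The plate is 36 x 176 x 6 mm.
- guide (a point): centre of the upper rim of the brass collar on the cover plate: 23 mm outside, 13 mm hole, standing 10 mm above the plate. The rim is 54.5 mm above the stop's underside, 24.5 mm above the bar's face; axes as the stop's. Moves with the plate. The pin is fully home when its shoulder rests on this rim, its tip 42 mm below it.
- tape_measure: tape measure, 68 x 102 x 36 mm, loose, to be left alone; origin at the centre of its underside
- pencil: flat carpenter pencil, 14 x 171 x 8 mm, loose, to be left alone; origin at the centre of its underside
- pliers: combination pliers lying flat, 55 x 175 x 12 mm, loose, to be left alone; origin at the centre of its underside

How it is judged (in metres and radians):
On the way:
1. the slim pin's tip has gone down through the collar of the cover plate (at least 15 mm below its rim, within 4 mm of its axis) (z of slim_pin in the frame of guide below -0.015 m and x of slim_pin in the frame of guide between -0.004 and 0.004 m and y of slim_pin in the frame of guide between -0.004 and 0.004 m), for 0.2 s.
At the end, for the whole second after the job is handed in: The slim pin stands in the bar's hole through the collar, fully home (its tip at least 39 mm below the collar rim, shoulder within 3 mm of the rim), within 4 mm of the collar's axis, upright to 0.1 rad, released and at rest; the other pin and the loose tools are where they were (z of slim_pin in the frame of guide below -0.039 m and horizontal distance between slim_pin and guide below 0.004 m and angle between slim_pin's own z axis and vertical below 0.1 rad and linear speed of slim_pin below 0.01 m/s and velocity of joint cover between -0.01 and 0.01 m/s); the robot touches nothing.
It fails at once if the pin is forced: more than 40 N between the slim pin and the length stop (contact force between slim_pin and stop above 40 N).
It fails at once if the fingers press on the length stop with more than 40 N (contact force between the fingers and stop above 40 N).
It fails at once if the thick pin is moved by more than 15 mm (distance of thick_pin from where it was at the start of the episode above 0.015 m).
It fails at once if the tape measure, pencil or pliers are moved by more than 30 mm (distance of any of tape_measure, pencil, pliers from where it was at the start of the episode above 0.03 m).
It also fails if it takes over 72 s, if anything falls off the work surface, if the arm or the gripper's body presses on something with over 40 N, if the wrist force passes 120 N, or if a joint passes its speed limit or range.

ROBOT

A 6-joint arm with a two-finger parallel gripper is mounted at the origin on a cart in front of the work surface, level with it; the furniture and walls round the work are solid. World frame = base frame: x ahead of the robot, y to its left, z up, the work surface at z = 0. Lengths are in mm, angles in rad, forces in N, time in s.
With the tool pointing down it reaches from about 275 to 775 mm from the base axis. Payload 14.6 kg.
Tool frame: the origin (TCP) lies on the centre line of the jaws, within the pads' length; the fingertips stand 14 mm ahead of it and the grasp point (between the pads) lies 5 mm behind it (ctrl.finger_overhang is the distance from the TCP to the fingertips, in mm); z points along the fingers, y is the line along which they close (so a half turn about z gives the same grasp; the last joint's range is limited). The gripper opens to 85 mm and grips with 20 to 120 N. Pads are 22 mm wide; open, the fingers measure 114 mm over their backs; the gripper's body (76 mm by 85 mm) begins 54 mm behind the grasp point. The pads swing forward as they close: fully open they stand 13 mm farther back than shut.
Start: joints at [1.005, 0.263, -0.048, 1.259, 0, 1.415], TCP at [209.66, 481.322, 245.278] pointing down, gripper open.
Joint ranges: [-2.65, 2.65], [-0.89, 1.7], [-1.18, 1.37], [-2.13, 2.11], [-1.35, 1.29], [-3.14, 3.14]. Speed limits (rad/s): [1.89, 1.89, 2.57, 2.79, 3.14, 3.14].

INTERFACE

Orientations are given as a unit quaternion [w, x, y, z].
In Python, from station import ctrl, optics, order gives the robot as it stands.
- The arm moves only by the shell command python3 -m pendant 'ROWS' [FORCE]. ROWS is JSON, one flat list of numbers, 7 for each row, row after row: the shift along the tool's x, y, z in mm, then the turn, a rotation vector about the tool's x, y, z in degrees, then the opening, from -1 (shut) to 1 (fully open). In form: [dx, dy, dz, rx, ry, rz, fingers, dx, dy, dz, rx, ry, rz, fingers, ...]. A call has 1 to 8 rows; each row is the pose to reach, as a shift and turn from the pose commanded when the call began, along the tool's axes at that moment; what a row does not reach only later rows make up. A row lasts 1/10 s, in which the tool goes at most 50 mm and 8.59 degrees, less where a joint would pass 70% of its speed; a pose out of reach is approached as far as the arm can. A call with a gripper value outside its range is refused whole. The fingers move at their own pace and stop on an object; FORCE is the grip in N (left out, the last holds). Time passes only in rows, so rows that repeat a pose let the fingers close. It gives the time, the measured TCP pose, the force, the opening and the grip force at its end, in the units of the state.
- ctrl.get_obs(): the state, without advancing time (a new reading comes with each control period).
- optics.read_camera(name): name is "side" or "top" or "wrist"; returns the picture (420x560x3 uint8, blue, green, red); there is no depth.
- optics.get_calibration(name): a dict with "intrinsics" (3x3 intrinsics, pixels), "rvec" (rotation vector, rad) and "tvec" (3), from world to camera coordinates, as OpenCV has them; the wrist camera has in their place "mount" (4x4, takes a point from camera to tool coordinates, whose origin is the TCP and whose axes are the flange's). Camera axes: x right, y down, z forward; pixel columns grow to the right and rows downward; lengths in mm; the calibration is good to about 2 mm. A picture is of the moment at which its call begins: read the wrist's pose just before it. get_calibration takes no time and is no camera call.
- order.sign_off(): hands the job in; it is judged then, once.
The state is a dict: "t": time; "qpos": joint angles; "dq": joint speeds; "joint_efforts": joint torques, N m; "tcp_pos": TCP position; "tool_rot": TCP orientation; "contact_force": force on the tool from outside, world axes, zero at the start; "torque": the same for the moment, N m; "width": opening from 0.0 (shut) to 1.0 (fully open); "finger_force": force on a finger pad.
Only numpy, scipy, OpenCV 4.12 (cv2) and the standard library are available. Lean on these libraries where they do the work, as an engineer would, in place of code of your own. Each camera call takes 0.05 s, during which the arm holds its last target. There are 200 camera calls.

## Working session

There is one attempt and no reset: what is moved stays moved. The work goes in short steps, Python scripts to look and compute and a shell command to move; the robot and the scene stay as the last step left them, time stands still between calls to the robot, and variables do not carry over. Pictures are saved under pics/ and viewed, at most 10 in all, crops included, and the job is handed in when it is done.

```bash
mkdir -p pics; ls; cat > h.py <<'E'
import numpy as np, cv2
from station import ctrl, optics, order
from scipy.spatial.transform import Rotation as R
def cam(name, obs=None):
    c=optics.get_calibration(name); K=np.array(c["intrinsics"],float)
    if "mount" in c:
        o=obs or ctrl.get_obs(); M=np.array(c["mount"],float)
        q=o["tool_rot"]; Rt=R.from_quat([q[1],q[2],q[3],q[0]]).as_matrix()
        return K, Rt@M[:3,:3], Rt@M[:3,3]+np.array(o["tcp_pos"])
    r=cv2.Rodrigues(np.array(c["rvec"],float))[0]
    return K, r.T, -r.T@np.array(c["tvec"],float).ravel()
def ray(c,u,v):
    K,Rw,p=c; d=Rw@np.linalg.inv(K)@np.array([u,v,1.]); return p,d/np.linalg.norm(d)
def plane(c,u,v,z):
    p,d=ray(c,u,v); return p+d*(z-p[2])/d[2]
def proj(c,P):
    K,Rw,p=c; x=K@(Rw.T@(np.array(P,float)-p)); return x[:2]/x[2]
def tri(c1,uv1,c2,uv2):
    p,d=ray(c1,*uv1);q,e=ray(c2,*uv2)
    s=np.linalg.lstsq(np.c_[d,-e],q-p,rcond=None)[0]
    a,b=p+s[0]*d,q+s[1]*e; return (a+b)/2,np.linalg.norm(a-b)
E
python3 - <<'E'
from h import *
o=ctrl.get_obs();print(o)
for n in("top","side","wrist"):
    im=optics.read_camera(n);cv2.imwrite(f"pics/{n}0.png",im);c=cam(n,o);print(n,c[2].round(),c[1].round(2).tolist(),c[0][0,0])
E
```

```text
pics
{'t': 0.0, 'qpos': array([ 1.00468353e+00,  2.63492806e-01, -4.89516116e-02,  1.25938360e+00,
       -2.01931599e-08,  1.41547008e+00]), 'dq': array([ 0.00102335, -0.00134859,  0.00226919, -0.00160187, -0.00138341,
       -0.0005985 ]), 'joint_efforts': array([-5.07484019e-04, -6.37615371e+01,  3.84564793e+01,  1.38044174e-02,
       -1.39705589e-04, -1.35875345e-05]), 'tcp_pos': array([209.5231059 , 481.09127836, 244.83531261]), 'tool_rot': array([-1.82057219e-04,  2.03952157e-01,  9.78980721e-01, -4.82651555e-04]), 'contact_force': array([ 0.50512633,  0.87029213, -0.3851333 ]), 'torque': array([ 0.03122073, -0.00725151, -0.01486092]), 'finger_force': 0.0, 'width': 1.001315307726333}
top [ 356.    3. 1354.] [[-0.01, -0.99, 0.15], [-1.0, 0.01, -0.01], [0.01, -0.15, -0.99]] 441.26892843095436
side [563. 950. 648.] [[-1.0, 0.03, -0.02], [0.04, 0.52, -0.85], [-0.02, -0.85, -0.53]] 464.13041100529966
wrist [143. 510. 374.] [[0.4, 0.88, 0.26], [0.92, -0.38, -0.12], [-0.0, 0.29, -0.96]] 308.3564789335747
```

View pics/top0.png

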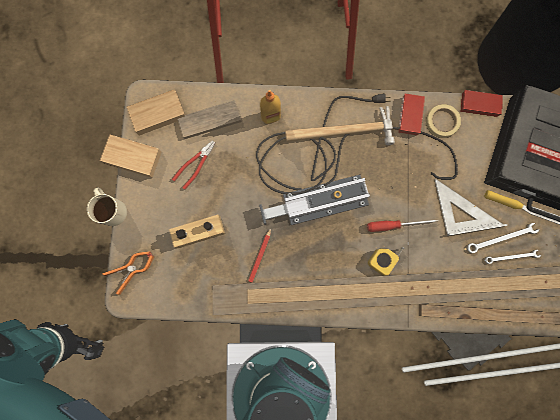

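View pics/side0.png

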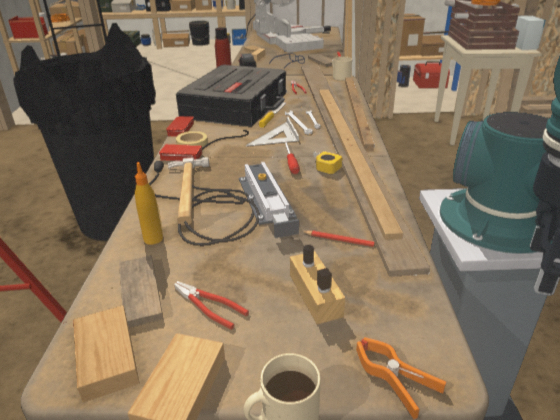

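```bash
python3 - <<'E'
from h import *
t=cv2.imread("pics/top0.png");s=cv2.imread("pics/side0.png");w=cv2.imread("pics/wrist0.png")
f=lambda im,x,y,ww,hh,k:cv2.resize(im[y:y+hh,x:x+ww],None,fx=k,fy=k,interpolation=cv2.INTER_CUBIC)
a=f(t,160,205,70,50,5); b=f(s,280,235,70,90,4); c=f(t,255,170,120,60,5)[:, :600]
d=f(s,230,150,80,90,4)
cv=np.zeros((600,800,3),np.uint8)
cv[:250,:350]=a[:250,:350]; cv[:300,350:600]=c[:300,:250] if 0 else cv[:300,350:600]
cv[:300,360:800]=cv2.resize(c,(440,300)) if 0 else 0
c2=f(t,255,170,120,60,3.5);cv[:c2.shape[0],360:360+c2.shape[1]]=c2
b2=f(s,280,235,70,90,3.3);cv[260:260+b2.shape[0],:b2.shape[1]]=b2
d2=f(s,230,150,80,90,3.3);cv[260:260+d2.shape[0],240:240+d2.shape[1]]=d2
w2=cv2.resize(w,(290,218));cv[260:478,510:800]=w2
cv2.imwrite("pics/comp1.png",cv)
T=cam("top");S=cam("side")
for uv in[(181,234),(211,227)]:print("knob",plane(T,*uv,86).round())
for uv in[(309,250),(324,273)]:print("knob side",plane(S,*uv,86).round())
def brass(im,x0,y0,x1,y1):
    h=cv2.cvtColor(im,cv2.COLOR_BGR2HSV);m=cv2.inRange(h,(12,110,90),(35,255,255));z=np.zeros_like(m);z[y0:y1,x0:x1]=m[y0:y1,x0:x1]
    v,u=np.nonzero(z);return u.mean(),v.mean(),len(u)
bt=brass(t,320,180,352,208);bs=brass(s,250,165,280,190);print(bt,bs,tri(T,bt[:2],S,bs[:2]))
E
```

```text
knob [469. 282.  86.]
knob [488. 196.  86.]
knob side [491. 213.  86.]
knob side [470. 285.  86.]
(np.float64(337.1714285714286), np.float64(193.9142857142857), 35) (np.float64(261.65909090909093), np.float64(176.4090909090909), 44) (array([ 587.46293747, -175.7706901 ,   47.63508929]), np.float64(1.6887418789115582))
```

View pics/comp1.png

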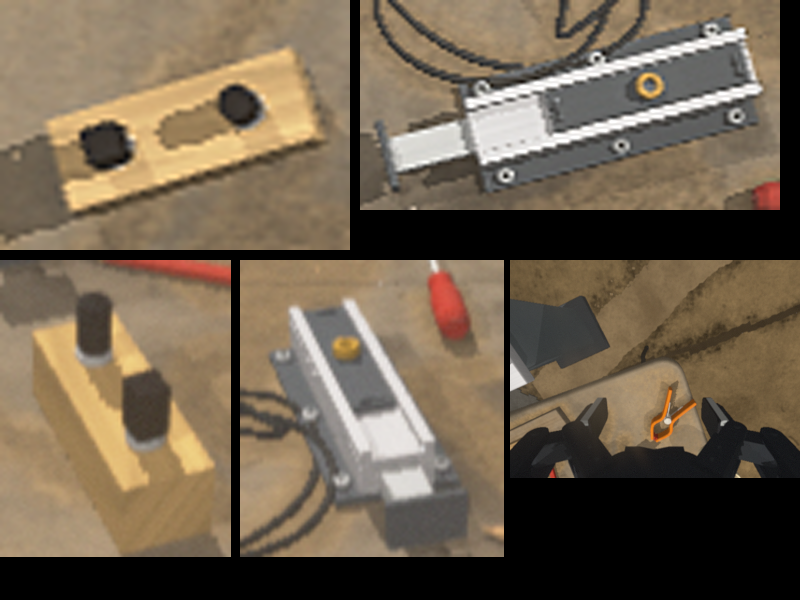

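The composite shows the round knob at top px (208,226) and the square one at (181,234). The collar is at (337,194), and the stop's +y end points left in the top view.

```bash
cat >> h.py <<'E'
def rel(P,jaw=None,o=None):
    "shift (tool axes, mm) and rz (deg) to put TCP at P, vertical, jaw line at world angle jaw deg"
    o=o or ctrl.get_obs();q=o["tool_rot"];Rt=R.from_quat([q[1],q[2],q[3],q[0]])
    d=Rt.inv().apply(np.array(P)-o["tcp_pos"]); y=Rt.as_matrix()[:,1]; a=np.degrees(np.arctan2(y[1],y[0]))
    e=0 if jaw is None else (a-jaw+90)%180-90
    z=Rt.as_matrix()[:,2]
    print("shift",d.round(1),"rz",round(e,1),"jaw",a.round(1),"tilt",z.round(4),"tcp",np.round(o["tcp_pos"],1),"F",np.round(o["contact_force"],1))
E
python3 - <<'E'
from h import *
T=cam("top");S=cam("side")
# slim knob centre z~74
st=(280+94/3.3,235+(327-260)/3.3); sq=(280+146/3.3,235+(405-260)/3.3)
print("slim",tri(T,(208,226),S,st),"thick",tri(T,(181.4,234.2),S,sq))
a=plane(T,255+(360+0-360+392)/3.5,170+38/3.5,47);b=plane(T,255+108/3.5,170+102/3.5,47)
d=b-a;print("stop yaw of +y",np.degrees(np.arctan2(d[1],d[0])),np.linalg.norm(d))
p=tri(T,(208,226),S,st)[0]
rel([p[0],p[1],200],14)
E
```

```text
slim (array([492.26157008, 207.93480428,  68.6626745 ]), np.float64(1.4869014206687905)) thick (array([469.0550067 , 284.47145631,  71.06260705]), np.float64(1.0481922780073338))
stop yaw of +y 102.29978951866725 252.12077872907741
shift [-368.3 -137.5   45. ] rz 52.5 jaw 66.5 tilt [-4.e-04 -7.e-04 -1.e+00] tcp [209.6 481.1 244.9] F [-0.1  0.5 -0.3]
```

```bash
python3 -m pendant '[-180,-68,10,0,0,24,1,-368,-138,45,0,0,49.5,1,-368,-138,45,0,0,49.5,1,-368,-138,45,0,0,49.5,1,-368,-138,45,0,0,49.5,1,-368,-138,45,0,0,49.5,1,-368,-138,45,0,0,49.5,1,-368,-138,45,0,0,49.5,1]' 30
```

```text
t: 0.95
tcp_pos: [493.2, 205.9, 199.9]
tool_rot: [-0.0, 0.595, 0.803, -0.0]
contact_force: [0.1, 1.0, 1.4]
width: 0.999
finger_force: 0.0
```

```bash
python3 -m pendant '[0,0,0,0,0,0,1,0,0,0,0,0,0,1,0,0,0,0,0,0,1,0,0,0,0,0,0,1]'; python3 - <<'E'
from h import *
o=ctrl.get_obs();im=optics.read_camera("wrist");c=cam("wrist",o)
cv2.imwrite("pics/w1.png",im)
for P in([492.3,207.9,92],[492.3,207.9,50],[469,284.5,92],[469,284.5,50]):print(proj(c,P).round(1))
rel([492.3,207.9,200],17,o)
E
```

```text
t: 1.35
tcp_pos: [491.2, 208.7, 200.5]
tool_rot: [0.0, 0.594, 0.804, 0.0]
contact_force: [0.1, 0.4, 1.0]
width: 1.0
finger_force: 0.0
[278.4 214.9]
[278.4 201.6]
[278.6 110.5]
[278.5 111.8]
shift [-1.1  0.8  0.5] rz 0.0 jaw 17.0 tilt [ 1.e-04  1.e-04 -1.e+00] tcp [491.2 208.7 200.5] F [0.1 0.4 1. ]
```

View pics/w1.png

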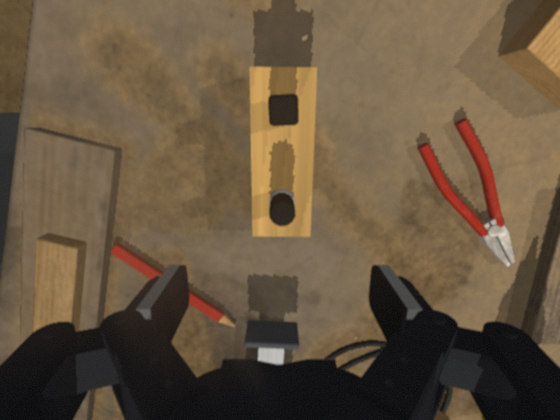

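The round knob is at about (282,212), 4 px right of the predicted position, and the square knob is at (284,109).

```bash
python3 - <<'E'
from h import *
o=ctrl.get_obs();c=cam("wrist",o);im=cv2.imread("pics/w1.png")
m=(im.max(2)<55).astype(np.uint8)[60:240,240:330]
n,l,s,ce=cv2.connectedComponentsWithStats(m)
for i in range(1,n):
    if s[i][4]>150:print(s[i]+[240,60,0,0,0],ce[i]+[240,60])
# top disc: bottom edge of blob minus radius
for i in range(1,n):
    x,y,w,h,A=s[i]
    if A>300:
        print(plane(c,240+x+w/2,60+y+h-w/2,92).round(1))
P=plane(c,282.5,213,92);rel([P[0],P[1],82],17,o)
E
```

```text
[270  95  27  29 753] [283.05710491 109.22310757]
[270 194  24  30 593] [281.58347386 208.67453626]
[472.5 285.6  92. ]
[494.4 211.1  92. ]
shift [  0.5   4.1 118.6] rz 0.1 jaw 17.1 tilt [ 3.e-04  1.e-04 -1.e+00] tcp [491.3 208.7 200.6] F [ 0.6  0.2 -0.7]
```

```bash
python3 -m pendant '[1,4,40,0,0,0,1,1,4,80,0,0,0,1,1,4,110,0,0,0,1,1,4,126,0,0,0,1,1,4,126,0,0,0,1,1,4,126,0,0,0,1]'; python3 - <<'E'
from h import *
o=ctrl.get_obs();im=optics.read_camera("wrist");cv2.imwrite("pics/w2.png",im);rel([494.4,211.1,74],17,o)
E
```

```text
t: 2.0
tcp_pos: [495.4, 210.5, 75.0]
tool_rot: [0.0, 0.595, 0.804, 0.0]
contact_force: [1.0, 0.4, 0.9]
width: 1.0
finger_force: 0.0
shift [ 0.9 -0.8  1. ] rz 0.0 jaw 17.0 tilt [ 4.e-04  1.e-04 -1.e+00] tcp [495.4 210.5  75. ] F [1.  0.4 0.9]
```

View pics/w2.png

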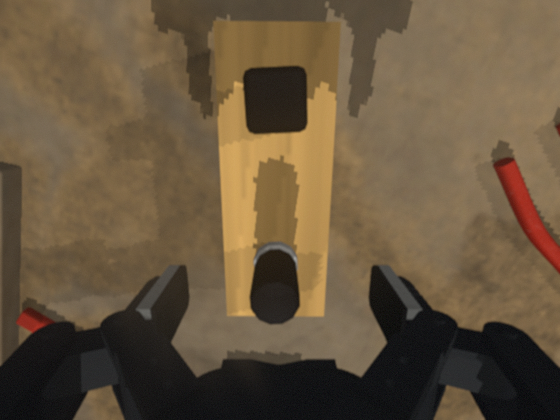

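The knob's top disc is at (275,299), between the jaws. I'll check its depth under the tool.

```bash
python3 - <<'E'
from h import *
o=ctrl.get_obs();c=cam("wrist",o);P=plane(c,275,299,92);print(P,proj(c,[o["tcp_pos"][0],o["tcp_pos"][1],92]));rel([P[0],P[1],74],17,o)
E
```

```text
[494.81724889 211.39458197  92.        ] [276.71969389 301.48732032]
shift [ 1.2 -0.7  1.4] rz -0.0 jaw 17.0 tilt [ 1.4e-03  4.0e-04 -1.0e+00] tcp [495.8 210.5  75.4] F [-0.2  0.2  0.7]
```

```bash
python3 -m pendant '[1,-1,1,0,0,0,1,1,-1,1,0,0,0,-1,1,-1,1,0,0,0,-1,1,-1,1,0,0,0,-1,1,-1,1,0,0,0,-1,1,-1,1,0,0,0,-1,1,-1,1,0,0,0,-1,1,-1,1,0,0,0,-1]' 50;  python3 -m pendant '[0,0,0,0,0,0,-1,0,0,0,0,0,0,-1,0,0,0,0,0,0,-1,0,0,0,0,0,0,-1]'; python3 -c "
from h import *
rel([494,211,74],17)"
```

```text
t: 2.85
tcp_pos: [494.3, 210.7, 73.5]
tool_rot: [0.0, 0.595, 0.804, 0.0]
contact_force: [-1.1, -0.5, 5.2]
width: 0.241
finger_force: 48.8
t: 3.25
tcp_pos: [494.3, 210.6, 73.5]
tool_rot: [0.0, 0.595, 0.804, 0.0]
contact_force: [-1.2, -0.6, 4.6]
width: 0.24
finger_force: 48.8
shift [ 0.4 -0.2 -0.5] rz -0.0 jaw 17.0 tilt [ 4.e-04  1.e-04 -1.e+00] tcp [494.3 210.6  73.5] F [-1.2 -0.6  4.6]
```

```bash
python3 -m pendant '[0,0,-15,0,0,0,-1,0,0,-40,0,0,0,-1,0,0,-70,0,0,0,-1,0,0,-97,0,0,0,-1,0,0,-97,0,0,0,-1,0,0,-97,0,0,0,-1]';python3 - <<'E'
from h import *
o=ctrl.get_obs();print(o["width"],o["finger_force"])
T=cam("top");S=cam("side")
print(plane(T,337.2,193.9,51),plane(S,261.7,176.4,51))
P=(plane(T,337.2,193.9,51)+plane(S,261.7,176.4,51))/2
rel([P[0],P[1],150],12.3,o)
E
```

```text
t: 3.85
tcp_pos: [494.2, 210.6, 170.0]
tool_rot: [0.0, 0.595, 0.804, 0.0]
contact_force: [0.6, 0.4, -1.9]
width: 0.245
finger_force: 49.1
0.2451450578581537 49.07642662525177
[ 587.76186945 -175.4838592    51.        ] [ 586.3881779  -169.15219785   51.        ]
shift [-393.4  -22.9   20. ] rz 4.7 jaw 17.0 tilt [ 3.e-04  1.e-04 -1.e+00] tcp [494.2 210.6 170. ] F [ 0.6  0.4 -1.9]
```

```bash
python3 -m pendant '[-40,-2,0,0,0,1,-1,-85,-5,0,0,0,2,-1,-130,-8,0,0,0,3,-1,-175,-10,0,0,0,4,-1,-220,-13,0,0,0,4.7,-1,-265,-15,0,0,0,4.7,-1,-310,-18,0,0,0,4.7,-1,-350,-20,0,0,0,4.7,-1]';python3 -m pendant '[-30,-3,0,0,0,0,-1,-40,-5,10,0,0,0,-1,-40,-5,18,0,0,0,-1,-40,-5,18,0,0,0,-1,-40,-5,18,0,0,0,-1]';python3 - <<'E'
from h import *
o=ctrl.get_obs();im=optics.read_camera("wrist");cv2.imwrite("pics/w3.png",im);rel([587,-173,150],12.3,o)
c=cam("wrist",o);print(proj(c,[587,-173,54.5]),proj(c,o["tcp_pos"]+[0,0,-65.5]))
E
```

```text
t: 4.65
tcp_pos: [576.7, -132.0, 168.6]
tool_rot: [-0.001, 0.628, 0.778, -0.0]
contact_force: [0.8, -0.1, -1.5]
width: 0.242
finger_force: 49.1
t: 5.15
tcp_pos: [580.4, -168.7, 151.8]
tool_rot: [-0.001, 0.627, 0.779, -0.0]
contact_force: [0.5, 0.9, -1.5]
width: 0.245
finger_force: 49.1
shift [-5.7  5.5  1.8] rz 0.0 jaw 12.3 tilt [-1.1e-03  7.0e-04 -1.0e+00] tcp [ 580.4 -168.7  151.8] F [ 0.5  0.9 -1.5]
[284.57816867 225.00874054] [277.29107114 232.56635741]
```

View pics/w3.png

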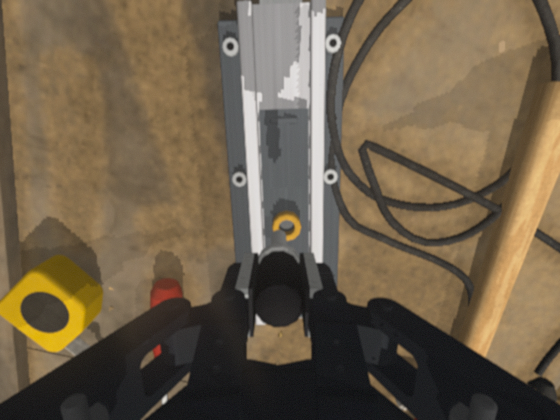

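The collar ring is at (286,227), about 2 px from the prediction. The shank tip is near (280,235). I'll zoom in on that area.

```bash
python3 - <<'E'
from h import *
im=cv2.imread("pics/w3.png");o=ctrl.get_obs();c=cam("wrist",o)
h=cv2.cvtColor(im,cv2.COLOR_BGR2HSV);m=cv2.inRange(h,(10,110,80),(35,255,255));z=np.zeros_like(m);z[205:250,265:310]=m[205:250,265:310]
v,u=np.nonzero(z);print("brass",u.min(),u.max(),v.min(),v.max(),len(u))
pts=np.c_[u,v].astype(np.float32);cc=cv2.minEnclosingCircle(pts);print(cc)
G=plane(c,*cc[0],52);print("collar",G)
a=plane(c,281.5,44.5,9);b=plane(c,285,178.5,9);d=a-b;print("axis",np.degrees(np.arctan2(d[1],d[0])),a,b)
n=np.array([-d[1],d[0]])/np.hypot(d[0],d[1]);print("collar offset from axis",n@(G-b)[:2])
rel([G[0],G[1],150],None,o)
cv2.imwrite("pics/c3.png",cv2.resize(im[195:275,235:335],None,fx=6,fy=6,interpolation=cv2.INTER_CUBIC))
E
```

```text
brass 272 300 211 240 441
((286.5652160644531, 225.69564819335938), 14.778876304626465)
collar [ 589.29214519 -174.37937396   52.        ]
axis 104.14419593557948 [556.21148009 -41.36949045   9.        ] [ 582.47515359 -145.58924678    9.        ]
collar offset from axis 0.4249173045481743
shift [-7.3  7.2  2.3] rz 0 jaw 12.3 tilt [-3.e-04  3.e-04 -1.e+00] tcp [ 580.7 -168.8  152.3] F [ 0.2 -0.4 -1.4]
```

View pics/c3.png

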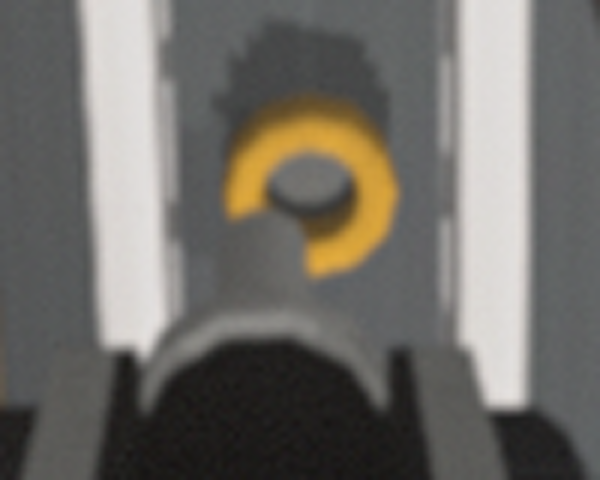

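```bash
python3 - <<'E'
from h import *
o=ctrl.get_obs();c=cam("wrist",o)
G=plane(c,287.2,227.2,54.5);t=plane(c,279.2,234,o["tcp_pos"][2]-65.5)
print(G,t,o["tcp_pos"]);rel(o["tcp_pos"]+[G[0]-t[0],G[1]-t[1],-20],12.3+1,o)
E
```

```text
[ 589.79432901 -174.64626808   54.5       ] [ 582.20008194 -169.5463437    86.77239301] [ 580.67495554 -168.7891656   152.27239301]
shift [-6.6  6.3 20. ] rz -1.0 jaw 12.3 tilt [-3.e-04  3.e-04 -1.e+00] tcp [ 580.7 -168.8  152.3] F [ 0.2 -0.4 -1.4]
```

```bash
python3 -m pendant '[-6.5,6.5,10,0,0,-1,-1,-6.5,6.5,22,0,0,-1,-1,-6.5,6.5,26,0,0,-1,-1,-6.5,6.5,26,0,0,-1,-1,-6.5,6.5,26,0,0,-1,-1]';python3 - <<'E'
from h import *
o=ctrl.get_obs();im=optics.read_camera("wrist");rel([587,-173,150],13.3,o)
c=cam("wrist",o);print(proj(c,[589.3,-174.5,54.5]),proj(c,o["tcp_pos"]+[0,0,-65.5]))
w=cv2.imwrite("pics/c4.png",cv2.resize(im[205:285,235:335],None,fx=6,fy=6,interpolation=cv2.INTER_CUBIC))
E
```

```text
t: 5.7
tcp_pos: [588.5, -175.0, 126.3]
tool_rot: [-0.0, 0.621, 0.784, -0.0]
contact_force: [-0.1, -0.7, -1.0]
width: 0.244
finger_force: 49.1
shift [  2.3  -1.  -23.7] rz -0.0 jaw 13.3 tilt [-2.e-04  0.e+00 -1.e+00] tcp [ 588.5 -175.   126.3] F [-0.1 -0.7 -1. ]
[278.60516563 228.816435  ] [277.22714259 232.46724733]
```

View pics/c4.png

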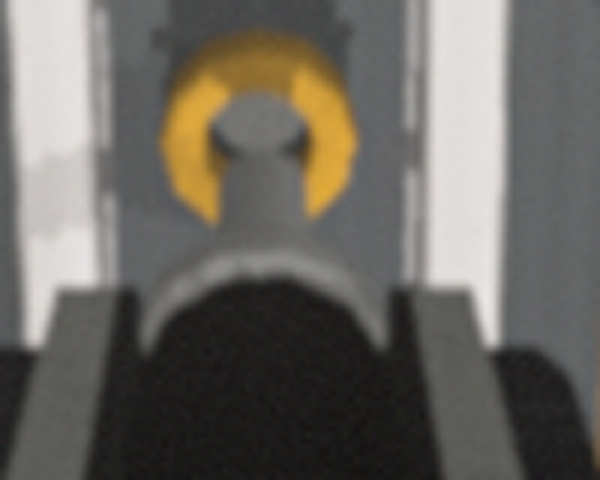

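```bash
python3 - <<'E'
from h import *
o=ctrl.get_obs();c=cam("wrist",o)
G=plane(c,235+260/6,205+142/6,54.5);t=plane(c,235+263/6,205+174/6,o["tcp_pos"][2]-65.5)
print(G,t,o["tcp_pos"]);rel(o["tcp_pos"]+[G[0]-t[0],G[1]-t[1],-20],13.3,o)
E
```

```text
[ 589.27302618 -174.59947229   54.5       ] [ 589.93248508 -175.94931461   61.00490009] [ 588.60109444 -175.11444193  126.50490009]
shift [ 1.5 -0.3 20. ] rz -0.0 jaw 13.3 tilt [ 2.e-04 -1.e-04 -1.e+00] tcp [ 588.6 -175.1  126.5] F [-0.6  0.1 -1.4]
```

```bash
python3 -m pendant '[1,0,2,0,0,0,-1,1,0,4,0,0,0,-1,1,0,6,0,0,0,-1,1,0,8,0,0,0,-1,1,0,9.5,0,0,0,-1,1,0,11,0,0,0,-1,1,0,11,0,0,0,-1]'
```

```text
t: 6.45
tcp_pos: [588.2, -174.0, 115.1]
tool_rot: [-0.0, 0.621, 0.784, -0.0]
contact_force: [0.1, 1.5, -1.1]
width: 0.24
finger_force: 49.0
```

```bash
python3 -m pendant '[0,0,2,0,0,0,-1,0,0,4,0,0,0,-1,0,0,6,0,0,0,-1,0,0,8,0,0,0,-1,0,0,10,0,0,0,-1,0,0,12,0,0,0,-1,0,0,14,0,0,0,-1,0,0,14,0,0,0,-1]'; python3 -c "
from h import *
rel([588,-174,100],13.3)"
```

```text
t: 7.25
tcp_pos: [588.2, -174.1, 100.9]
tool_rot: [-0.0, 0.621, 0.784, -0.0]
contact_force: [-0.5, 1.0, -1.9]
width: 0.242
finger_force: 49.0
shift [ 0.1 -0.2  0.9] rz -0.0 jaw 13.3 tilt [-4.e-04  2.e-04 -1.e+00] tcp [ 588.2 -174.1  100.9] F [-0.5  1.  -1.9]
```

```bash
python3 -m pendant '[0,0,1.5,0,0,0,-1,0,0,3,0,0,0,-1,0,0,4,0,0,0,-1,0,0,4,0,0,0,-1]';python3 -m pendant '[0,0,0.5,0,0,0,-1,0,0,1,0,0,0,-1,0,0,1,0,0,0,-1]';python3 -m pendant '[0,0,0.5,0,0,0,-1,0,0,0.5,0,0,0,-1]'
```

```text
t: 7.65
tcp_pos: [588.3, -174.1, 97.1]
tool_rot: [-0.0, 0.621, 0.784, -0.0]
contact_force: [-1.0, 0.9, -1.1]
width: 0.241
finger_force: 49.0
t: 7.95
tcp_pos: [588.3, -174.1, 96.2]
tool_rot: [-0.0, 0.621, 0.784, -0.0]
contact_force: [-1.1, 0.2, -1.2]
width: 0.243
finger_force: 49.0
t: 8.15
tcp_pos: [588.3, -174.1, 95.7]
tool_rot: [-0.0, 0.621, 0.784, -0.0]
contact_force: [0.1, 1.0, 0.1]
width: 0.246
finger_force: 49.0
```

```bash
python3 -m pendant '[0,0,0.5,0,0,0,-1,0,0,0.5,0,0,0,-1]';python3 -m pendant '[0,0,0.5,0,0,0,-1,0,0,0.5,0,0,0,-1]'
```

```text
t: 8.35
tcp_pos: [588.4, -174.2, 95.5]
tool_rot: [0.0, 0.621, 0.784, 0.0]
contact_force: [-1.6, 0.7, 2.7]
width: 0.241
finger_force: 49.4
t: 8.55
tcp_pos: [588.5, -174.2, 95.3]
tool_rot: [0.0, 0.621, 0.784, 0.0]
contact_force: [-2.9, 1.3, 7.5]
width: 0.239
finger_force: 50.0
```

Contact on the bar at about 8 N. I'll slide the first 14 mm, where no hole is possible, at slightly lower force.

```bash
python3 -m pendant '[2,0,-0.2,0,0,0,-1,4,0,-0.2,0,0,0,-1,6,0,-0.2,0,0,0,-1,8,0,-0.2,0,0,0,-1,10,0,-0.2,0,0,0,-1,12,0,-0.2,0,0,0,-1,14,0,-0.2,0,0,0,-1,14,0,-0.2,0,0,0,-1]'; python3 -c "
from h import *
rel([588.3,-174.1,95],13.3)"
```

```text
t: 9.35
tcp_pos: [585.3, -160.9, 95.4]
tool_rot: [0.001, 0.621, 0.784, -0.0]
contact_force: [-2.0, -4.4, 6.2]
width: 0.244
finger_force: 49.6
shift [-13.6  -0.2   0.4] rz -0.0 jaw 13.3 tilt [ 7.0e-04 -1.4e-03 -1.0e+00] tcp [ 585.3 -160.9   95.4] F [-2.  -4.4  6.2]
```

```bash
cat > chk.py <<'E'
from h import *
o=ctrl.get_obs();F=o["contact_force"];p=o["tcp_pos"]
print(np.round(p,1),np.round(F,1))
raise SystemExit(int(p[2]<94.9 or F[2]<3 or F[2]>14 or np.hypot(*F[:2])>13))
E
python3 -m pendant '[1,0,0,0,0,0,-1,2,0,0,0,0,0,-1,2,0,0,0,0,0,-1]' >/dev/null; python3 chk.py && python3 -m pendant '[1,0,0,0,0,0,-1,2,0,0,0,0,0,-1,2,0,0,0,0,0,-1]' >/dev/null; python3 chk.py && python3 -m pendant '[1,0,0,0,0,0,-1,2,0,0,0,0,0,-1,2,0,0,0,0,0,-1]' >/dev/null; python3 chk.py && python3 -m pendant '[1,0,0,0,0,0,-1,2,0,0,0,0,0,-1,2,0,0,0,0,0,-1]' >/dev/null; python3 chk.py && python3 -m pendant '[1,0,0,0,0,0,-1,2,0,0,0,0,0,-1,2,0,0,0,0,0,-1]' >/dev/null; python3 chk.py
```

```text
[ 584.9 -159.1   95.4] [-2.1 -5.5  5.4]
[ 584.5 -157.1   95.4] [-2.8 -5.2  5.4]
[ 584.  -155.2   95.4] [-1.7 -5.   5.8]
[ 583.5 -153.2   95.4] [-1.8 -5.1  5.2]
[ 583.  -151.3   95.3] [-2.9 -5.6  5.8]
```

```bash

python3 -m pendant '[1,0,0.2,0,0,0,-1,2,0,0.2,0,0,0,-1,2,0,0.2,0,0,0,-1]' >/dev/null; python3 chk.py && python3 -m pendant '[1,0,0,0,0,0,-1,2,0,0,0,0,0,-1,2,0,0,0,0,0,-1]' >/dev/null && python3 chk.py && python3 -m pendant '[1,0,0,0,0,0,-1,2,0,0,0,0,0,-1,2,0,0,0,0,0,-1]' >/dev/null && python3 chk.py && python3 -m pendant '[1,0,0,0,0,0,-1,2,0,0,0,0,0,-1,2,0,0,0,0,0,-1]' >/dev/null && python3 chk.py && python3 -m pendant '[1,0,0,0,0,0,-1,2,0,0,0,0,0,-1,2,0,0,0,0,0,-1]' >/dev/null && python3 chk.py && python3 -m pendant '[1,0,0,0,0,0,-1,2,0,0,0,0,0,-1,2,0,0,0,0,0,-1]' >/dev/null && python3 chk.py && python3 -m pendant '[1,0,0,0,0,0,-1,2,0,0,0,0,0,-1,2,0,0,0,0,0,-1]' >/dev/null && python3 chk.py && python3 -m pendant '[1,0,0,0,0,0,-1,2,0,0,0,0,0,-1,2,0,0,0,0,0,-1]' >/dev/null && python3 chk.py
```

```text
[ 582.6 -149.6   95.3] [-2.  -5.9  6.4]
[ 582.2 -147.6   95.3] [-2.  -6.8  8.5]
[ 581.7 -145.7   95.3] [-2.7 -5.6  8.2]
[ 581.2 -143.7   95.3] [-2.7 -6.7  7.9]
[ 580.7 -141.8   95.3] [-3.2 -6.6  8.2]
[ 580.2 -139.9   95.3] [-2.2 -6.3  8. ]
[ 579.8 -137.9   95.3] [-3.3 -6.1  7.3]
[ 579.3 -136.    95.3] [-3.6 -6.3  8.7]
```

```bash

python3 -m pendant '[1,-0.4,0,0,0,0,-1,2,-0.4,0,0,0,0,-1,2,-0.4,0,0,0,0,-1]' >/dev/null; python3 chk.py && python3 -m pendant '[1,0,0,0,0,0,-1,2,0,0,0,0,0,-1,2,0,0,0,0,0,-1]' >/dev/null && python3 chk.py && python3 -m pendant '[1,0,0,0,0,0,-1,2,0,0,0,0,0,-1,2,0,0,0,0,0,-1]' >/dev/null && python3 chk.py && python3 -m pendant '[1,0,0,0,0,0,-1,2,0,0,0,0,0,-1,2,0,0,0,0,0,-1]' >/dev/null && python3 chk.py && python3 -m pendant '[1,0,0,0,0,0,-1,2,0,0,0,0,0,-1,2,0,0,0,0,0,-1]' >/dev/null && python3 chk.py && python3 -m pendant '[1,0,0,0,0,0,-1,2,0,0,0,0,0,-1,2,0,0,0,0,0,-1]' >/dev/null && python3 chk.py && python3 -m pendant '[1,0,0,0,0,0,-1,2,0,0,0,0,0,-1,2,0,0,0,0,0,-1]' >/dev/null && python3 chk.py && python3 -m pendant '[1,0,0,0,0,0,-1,2,0,0,0,0,0,-1,2,0,0,0,0,0,-1]' >/dev/null && python3 chk.py
```

```text
[ 578.7 -134.    95.3] [-1.1 -5.   7.9]
[ 578.2 -132.1   95.3] [-2.8 -5.8  6.7]
[ 577.7 -130.1   95.3] [-2.1 -5.5  6.9]
[ 577.3 -128.2   95.3] [-2.2 -6.2  7.6]
[ 576.8 -126.3   95.3] [-1.6 -6.1  7.3]
[ 576.3 -124.3   95.3] [-1.5 -4.8  7.6]
[ 575.8 -122.4   95.3] [-1.9 -6.6  7.1]
[ 575.3 -120.3   95.3] [-1.6 -4.9  6.9]
```

```bash

python3 -m pendant '[1,0,0,0,0,0,-1,2,0,0,0,0,0,-1,2,0,0,0,0,0,-1]' >/dev/null; python3 chk.py && python3 -m pendant '[1,0,0,0,0,0,-1,2,0,0,0,0,0,-1,2,0,0,0,0,0,-1]' >/dev/null && python3 chk.py && python3 -m pendant '[1,0,0,0,0,0,-1,2,0,0,0,0,0,-1,2,0,0,0,0,0,-1]' >/dev/null && python3 chk.py && python3 -m pendant '[1,0,0,0,0,0,-1,2,0,0,0,0,0,-1,2,0,0,0,0,0,-1]' >/dev/null && python3 chk.py && python3 -m pendant '[1,0,0,0,0,0,-1,2,0,0,0,0,0,-1,2,0,0,0,0,0,-1]' >/dev/null && python3 chk.py && python3 -m pendant '[1,0,0,0,0,0,-1,2,0,0,0,0,0,-1,2,0,0,0,0,0,-1]' >/dev/null && python3 chk.py
```

```text
[ 574.5 -117.7   94.8] [-0.6 -0.3 -0.1]
```

It dropped (z 94.8, force near zero). Pressing gently to feel how far.

```bash
python3 -m pendant '[0.5,0,0.5,0,0,0,-1,1,0,1,0,0,0,-1,1,0,1,0,0,0,-1]'; python3 chk.py;  python3 -m pendant '[0.5,0,0.5,0,0,0,-1,0.5,0,1,0,0,0,-1,0.5,0,1,0,0,0,-1]'; python3 chk.py
```

```text
t: 16.25
tcp_pos: [574.2, -116.6, 93.5]
tool_rot: [-0.0, 0.621, 0.784, -0.0]
contact_force: [-1.6, -0.8, 0.2]
width: 0.244
finger_force: 49.2
[ 574.2 -116.6   93.5] [-1.6 -0.8  0.2]
t: 16.55
tcp_pos: [574.2, -116.2, 92.6]
tool_rot: [-0.0, 0.621, 0.784, -0.0]
contact_force: [-1.8, -1.7, -0.4]
width: 0.244
finger_force: 49.2
[ 574.2 -116.2   92.6] [-1.8 -1.7 -0.4]
```

```bash
sed -i 's/raise.*/raise SystemExit(int(F[2]>12 or np.hypot(*F[:2])>13))/' chk.py
python3 -m pendant '[0,0,1,0,0,0,-1,0,0,2,0,0,0,-1,0,0,3,0,0,0,-1,0,0,3,0,0,0,-1]' >/dev/null; python3 chk.py && python3 -m pendant '[0,0,1,0,0,0,-1,0,0,2,0,0,0,-1,0,0,3,0,0,0,-1,0,0,3,0,0,0,-1]' >/dev/null && python3 chk.py && python3 -m pendant '[0,0,1,0,0,0,-1,0,0,2,0,0,0,-1,0,0,3,0,0,0,-1,0,0,3,0,0,0,-1]' >/dev/null && python3 chk.py && python3 -m pendant '[0,0,1,0,0,0,-1,0,0,2,0,0,0,-1,0,0,3,0,0,0,-1,0,0,3,0,0,0,-1]' >/dev/null && python3 chk.py && python3 -m pendant '[0,0,1,0,0,0,-1,0,0,1.5,0,0,0,-1,0,0,1.5,0,0,0,-1]' >/dev/null && python3 chk.py
```

```text
[ 574.1 -116.2   89.6] [-2.9 -0.2 -0.9]
[ 574.1 -116.3   86.6] [-2.8 -0.5 -0.4]
[ 574.2 -116.3   83.6] [-4.5  0.4  0.7]
[ 574.2 -116.3   80.6] [-4.   0.4  0. ]
[ 574.2 -116.3   79.2] [-5.1  1.3  1.5]
```

Lateral force of −5 along tool y; I'll relieve it slightly and keep going down to the shoulder.

```bash
python3 -m pendant '[0,-0.4,0.3,0,0,0,-1,0,-0.4,0.5,0,0,0,-1,0,-0.4,0.5,0,0,0,-1]' >/dev/null; python3 chk.py && python3 -m pendant '[0,0,0.5,0,0,0,-1,0,0,0.5,0,0,0,-1]' >/dev/null && python3 chk.py && python3 -m pendant '[0,0,0.5,0,0,0,-1,0,0,0.5,0,0,0,-1]' >/dev/null && python3 chk.py && python3 -m pendant '[0,0,0.4,0,0,0,-1,0,0,0.4,0,0,0,-1]' >/dev/null && python3 chk.py
```

```text
[ 574.1 -116.4   78.8] [-1.6  2.3  1.7]
[ 574.  -116.4   78.2] [-1.7  1.5  0.8]
[ 574.  -116.4   77.9] [-3.8  2.7  3.9]
[ 574.1 -116.4   77.9] [-3.3  2.   8.8]
```

Seated at TCP 77.9 (expected 78), with the force rising. Unload, release and retract.

```bash
python3 -m pendant '[0,0,-0.7,0,0,0,-1,0,0,-0.7,0,0,0,-0.3,0,0,-0.7,0,0,0,0.2,0,0,-0.7,0,0,0,0.2,0,0,-0.7,0,0,0,0.2,0,0,-0.7,0,0,0,0.2]'; python3 -m pendant '[0,0,-15,0,0,0,0.2,0,0,-35,0,0,0,0.2,0,0,-60,0,0,0,0.2,0,0,-90,0,0,0,0.2,0,0,-90,0,0,0,0.2,0,0,-90,0,0,0,0.2]'; python3 - <<'E'
from h import *
o=ctrl.get_obs();im=optics.read_camera("wrist");s=optics.read_camera("side")
c=cam("wrist",o);print(o["tcp_pos"],proj(c,[574,-116.4,96.5]))
a=cv2.resize(s[140:240,220:320],(400,400),interpolation=cv2.INTER_CUBIC)
b=cv2.resize(im[100:350,155:405],(400,400))
cv2.imwrite("pics/end.png",np.hstack([a,b]))
E
```

```text
t: 19.95
tcp_pos: [574.0, -116.4, 78.1]
tool_rot: [0.0, 0.621, 0.784, -0.0]
contact_force: [-0.0, -0.4, -0.4]
width: 0.602
finger_force: 0.0
t: 20.55
tcp_pos: [574.2, -116.5, 168.3]
tool_rot: [0.001, 0.621, 0.784, 0.0]
contact_force: [-0.0, 0.0, -0.1]
width: 0.6
finger_force: 0.0
[ 574.16144549 -116.49816846  168.34768151] [276.94731001 228.98993734]
```

View pics/end.png

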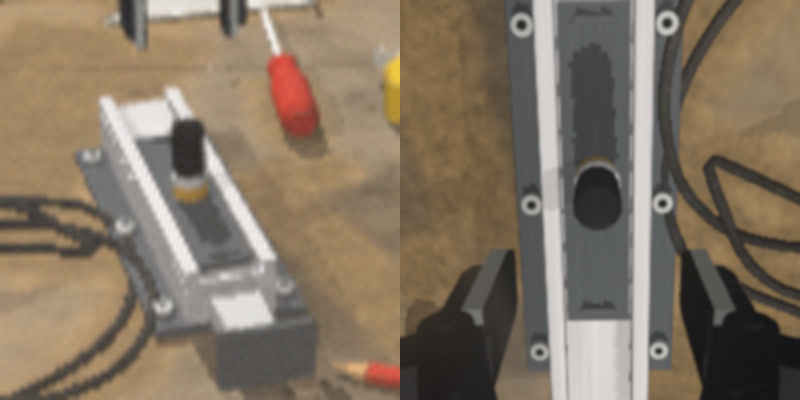

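The pin stands upright with its shoulder on the collar rim (side crop (188,180)), and the gripper is clear.

```bash
python3 -c "
from station import order
print(order.sign_off())"
```

```text
the job is handed in; nothing more can be done
None
```

The slim pin is fully home and upright in the bar's hole through the collar, and released; I kept the force light (about 9 N peak), never touched the other pin or tools, and handed the job in at about 21 s, though the hand-in returned no verdict.

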